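# Set a ring stand under the bench magnifier

## Robot

A 7-joint arm with a two-finger parallel gripper is mounted at the origin on the work surface. World frame = base frame: x ahead of the robot, y to its left, z up, the work surface at z = 0. Lengths are in m, angles in degrees, forces in N, time in s.
With the tool pointing down it reaches from about 0.35 to 0.9 m from the base axis. Payload 7.2 kg.
Tool frame: the origin (TCP) lies at the very end of the fingers, on their centre line; the grasp point (between the pads) lies bot.tcp_to_grasp behind it (bot.tcp_to_grasp is the distance from the TCP to the grasp point, in m); z points along the fingers, y is the line along which they close (so a half turn about z gives the same grasp; the last joint's range is limited). The gripper opens to 88 mm and grips with 3 to 60 N. Pads are 20 mm wide; open, the fingers measure 115 mm over their backs; the gripper's body (75 mm by 178 mm) begins 61 mm behind the grasp point.
Start: joints at [-3.908, 23.554, -0.728, 91.456, 0.321, 64.991, -4.71], TCP at [0.625, -0, 0.195] pointing down, gripper open.
Joint ranges: [-169.25, 169.25], [-16.82, 113.86], [-84.01, 82.57], [7.8, 145.47], [-59.2, 239.2], [7.22, 106.19], [-163.78, 163.78]. Speed limits (degrees/s): [136.94, 136.94, 172.46, 172.46, 180, 180, 180].

## Interface

Orientations are given as a 3x3 rotation matrix whose columns are the frame's x, y, z axes.
In Python, from station import sensors, camera, bot gives the robot as it stands.
- The arm moves only by the tool servo_tool, never from a script. Its argument "series" is a list of rows, each a list of 7 numbers: the turn, a rotation vector about the tool's x, y, z in degrees, then the shift along the tool's x, y, z in units of 30 mm (1.0 is 30 mm), then the opening, from -1 (shut) to 1 (fully open). In form: [[rx, ry, rz, dx, dy, dz, grip], ...]. A call has exactly 10 rows; each row shifts and turns the commanded pose from where the row before left it, along the tool's axes as they then stand; what a row does not reach is not made up. A row lasts 1/12 s, in which the tool goes at most 41.7 mm and 7.16 degrees, less where a joint would pass 70% of its speed; a pose out of reach is approached as far as the arm can. A call is refused whole if a number of a shift passes 1 or a number of a turn 7.16, either way. A call with a gripper value outside its range is refused whole. The fingers move at their own pace and stop on an object; "force" is the grip in N (left out, the last holds). Time passes only in rows, so rows that do not move let the fingers close, or fill a call up. It gives the time, the measured TCP pose, the force, the opening and the grip force at its end, in the units of the state.
- sensors.get_obs(): the state, without advancing time (a new reading comes with each control period).
- camera(name): name is "scene" or "side" or "wrist"; returns a dict with "frame" (420x560x3 uint8, blue, green, red), "z_map" (420x560 float32, m along the optical axis (not along the pixel's ray), 0 where there is no reading), "mtx" (3x3 intrinsics, pixels), "R" (3x3) and "t" (3): a world point X has camera coordinates R X + t; the wrist camera has in their place "T_tool_cam" (4x4, takes a point from camera to tool coordinates, whose origin is the TCP and whose axes are the flange's). Camera axes: x right, y down, z forward; pixel columns grow to the right and rows downward; lengths in m; the calibration is good to about 2 mm. A picture is of the moment at which its call begins: read the wrist's pose just before it.
- bot.job_done(): hands the job in; it is judged then, once.
The state is a dict: "t": time; "q": joint angles; "qd": joint speeds; "joint_efforts": joint torques, N m; "tool_pos": TCP position; "ee_rot": TCP orientation; "ft_force": force on the tool from outside, world axes, zero at the start; "torque": the same for the moment, N m; "opening": finger opening in m; "finger_force": force on a finger pad.
Only numpy, scipy, OpenCV 4.12 (cv2) and the standard library are available. Lean on these libraries where they do the work, as an engineer would, in place of code of your own. Each camera call takes 0.05 s, during which the arm holds its last target. There are 200 camera calls.

## Task

Stand the wooden ring stand upright in the middle of the steel bench block and let go of it; then swing the magnifier's stiff arm so that the centre of its lens is right above the stand, and leave it there for inspection. Set the stand down without dropping or tipping it, and do not disturb the other things on the bench.

Things in the scene. Friction and masses are not known exactly. Their poses are not given: they have to be found in the camera images.
- ring_stand: loose pale wooden ring stand, 92 mm tall, 140 g: round foot 56 mm across and 12 mm thick, plain upright stem 24 mm across from 12 to 76 mm up, then a cone tip with a gold ring and green stone. Origin: centre of the foot's underside; z up along the stem
- block_top (a point): centre of the top face of the bright steel bench block, 100 x 100 x 20 mm, fixed on the bench; z up, x and y along its edges
- lens_centre (a point): centre of the magnifier's round clear lens in its white frame, 136 mm across, level, about 181 mm above the bench (underside at 173 mm); x points from the lens along its link back to the elbow pivot, 280 mm away (the elbow is the vertical hinge between the two white links), z up
- lens_handle (a point): point to grip on the magnifier's upright red round handle, 18 mm across. The handle stands on the far rim of the lens frame, 75 mm beyond the lens centre in line with the elbow-to-lens link, and spans 189 to 255 mm above the bench; this point lies on its axis, 225 mm above the bench. Turns with the lens
- shoulder_pivot (a point): on the vertical hinge axis atop the magnifier's fixed post (round white foot, 120 mm across), 160 mm up. The first white link, 280 mm, turns about it; the second turns about the elbow at its end, from straight to folded by 2.6 rad. Seen from the robot the elbow stays left of the line from post to lens. Both hinges are stiff (0.35 and 0.2 N m) and stay where left
- amber_jar: bystander: loose amber jar with black lid, 48 mm across, 70 mm tall, standing; origin at centre of underside
- thread_spool: bystander: loose yellow spool with black thread, 54 mm across, 58 mm tall, standing; origin at centre of underside
- brush: bystander: loose flat brush lying on the bench, 180 mm long along its x; origin about mid-length, on the bench
- pliers: bystander: loose pliers with blue grips lying on the bench, about 140 mm long along x, 13 mm high; origin under the pivot
- red_dish: bystander: loose shallow red dish with rings, 90 mm across, 22 mm high; origin at centre of underside
- ball_cup: bystander: loose white cup with dark wooden balls, 74 mm across, 107 mm high with balls; origin at centre of underside
Mind the look-alikes: they are no part of the job. What is meant by the ring_stand is not red, and is the larger of those in its own colour. Several things look just like the part that bears block_top: the one meant starts nearest to the robot's base.

How it is judged (in metres and radians):
On the way, in this order (a step that is already met when the one before it is completed fails the run):
1. the ring stand stands upright in the middle of the block, let go (horizontal distance between ring_stand and block_top below 0.02 m and z of ring_stand in the frame of block_top between -0.006 and 0.006 m and angle between ring_stand's own z axis and vertical below 0.1 rad and linear speed of ring_stand below 0.02 m/s and contact force between the fingers and ring_stand below 0.05 N), for 0.3 s.
2. the lens centre is above the stand (horizontal distance between lens_centre and ring_stand below 0.02 m), for 0.2 s.
At the end, for the whole second after the job is handed in: The ring stand stands upright (within 0.1 rad) and at rest on the block, its centre within 20 mm of the block's centre, and the centre of the magnifier's lens stays within 20 mm, seen from above, of the stand (horizontal distance between ring_stand and block_top below 0.02 m and z of ring_stand in the frame of block_top between -0.006 and 0.006 m and angle between ring_stand's own z axis and vertical below 0.1 rad and linear speed of ring_stand below 0.02 m/s and horizontal distance between lens_centre and ring_stand below 0.02 m); the robot touches nothing.
It fails at once if the ring stand is tipped over (more than 0.5 rad) (angle between ring_stand's own z axis and vertical above 0.5 rad).
It fails at once if the ring stand is dropped or thrown (faster than 0.5 m/s while not in the fingers) (linear speed of ring_stand above 0.5 m/s and contact force between the fingers and ring_stand below 0.05 N).
It fails at once if a bystander is moved more than 30 mm or tipped (jar, spool, cup) (distance of any of amber_jar, thread_spool, brush, pliers, red_dish, ball_cup from where it was at the start of the episode above 0.03 m or angle between any of amber_jar, thread_spool, ball_cup's own z axis and vertical above 0.5 rad).
It also fails if it takes over 61 s, if anything falls off the work surface, if the arm or the gripper's body presses on something with over 40 N, if the wrist force passes 120 N, or if a joint passes its speed limit or range.

## Working session

There is one attempt and no reset: what is moved stays moved. The work goes in short steps, Python scripts to look and compute and a tool call to move; the robot and the scene stay as the last step left them, time stands still between calls to the robot, and variables do not carry over. Pictures are saved under pics/ and viewed, at most 10 in all, crops included, and the job is handed in when it is done.

Besides the shell and the picture viewer there is one more tool, called after "Call:" as name(argument=value, ...), one argument or row to a line, values as JSON. servo_tool: Moves the arm, as the interface text tells. Its arguments: {"type":"object","properties":{"series":{"type":"array","items":{"type":"array","items":{"type":"number"}}},"force":{"type":"number"}},"required":["series"]}

```bash
mkdir -p pics; cat > h.py <<'E'
import numpy as np, cv2
from station import sensors, camera, bot
def snap(n,f):
    c=camera(n); cv2.imwrite('pics/'+f+'.png',c['frame']); np.savez('pics/'+f+'.npz',**c); return c
def pt(c,u,v,z=None):
    # world point from depth, or on plane z
    K=np.linalg.inv(c['mtx']); r=K@[u,v,1.]
    R,t=c['R'],c['t']; o=-R.T@t; d=R.T@r
    if z is None:
        w=c['z_map'][int(v)-1:int(v)+2,int(u)-1:int(u)+2]; s=np.median(w[w>0]) if (w>0).any() else np.nan
    else: s=(z-o[2])/d[2]
    return o+s*d
def ld(f): return dict(np.load('pics/'+f+'.npz'))
E
python3 - <<'E'
from h import *
o=sensors.get_obs(); print(o['t'],o['tool_pos'],o['ee_rot'].tolist() if hasattr(o['ee_rot'],'tolist') else o['ee_rot'],bot.tcp_to_grasp)
for n in('scene','side'):
    c=snap(n,n); print(n,-c['R'].T@c['t'],c['R'][2])
E
```

```text
0.0 [ 6.24456687e-01 -2.47971353e-05  1.94518349e-01] [[-8.113132556494658e-05, 0.9999987347614975, -0.0015886765283851102], [0.9999999895010937, 8.094047870110849e-05, -0.00012019339217989269], [-0.00012006465186786814, -0.0015886862631547844, -0.9999987308294128]] 0.0187
scene [ 1.21045445 -0.15382348  1.04158919] [-0.59620593  0.12240963 -0.79344462]
side [-0.12699784 -0.8325869   0.84227175] [ 0.5494456   0.63010926 -0.54870015]
```

View pics/scene.png

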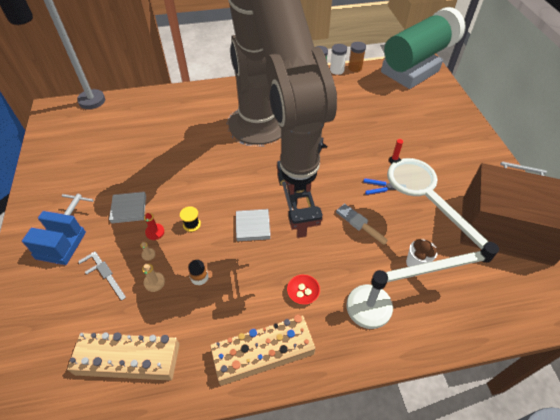

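View pics/side.png

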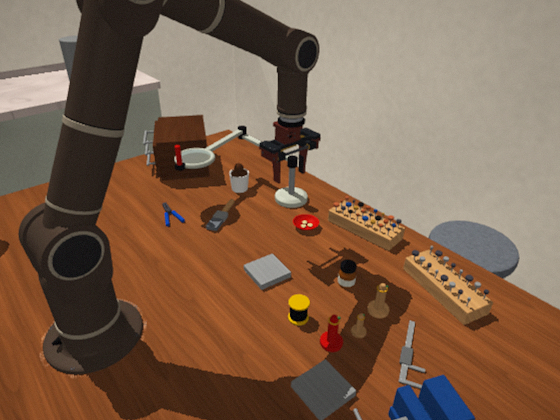

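The scene picture shows these ring-stand candidates: red at (153,228), small pale at (148,250) and larger pale at (153,280), which is my choice. The blocks are at (253,225), bright, and (128,207), darker. The lens is at (413,177), the handle at (398,150), the elbow at (488,252) and the post at (378,282). Next I'll measure these and take a close crop.

```bash
python3 - <<'E'
from h import *
c=ld('scene'); s=ld('side')
P=lambda n,cc,u,v,z=None: print(n,pt(cc,u,v,z).round(3))
for n,u,v in[('big tip',149,267),('big foot',153,283),('small',148,250),('red',153,228),('blockA',253,225),('blockB',128,207),('lens',413,177),('handle top',399,141),('elbow',488,252),('post',380,279),('jar',197,266),('spool',190,214),('dish',303,290),('cup',424,247),('brush',350,215),('brush end',385,243),('pliers',375,187)]: P(n,c,u,v)
P('lens z.181',c,413,177,.181);P('post z.17',c,380,279,.17);P('elbow z',c,488,252,.17)
f=c['frame'];a=cv2.resize(f[175:315,90:290],None,fx=3,fy=3,interpolation=cv2.INTER_CUBIC);b=cv2.resize(f[125:335,335:510],None,fx=2,fy=2,interpolation=cv2.INTER_CUBIC)
im=np.zeros((600,800,3),np.uint8); 
cv2.imwrite('pics/cropA.png',a)
cv2.imwrite('pics/cropB.png',cv2.resize(f[125:325,335:510],None,fx=3,fy=3,interpolation=cv2.INTER_CUBIC))
E
```

```text
big tip [ 0.6   -0.385  0.085]
big foot [ 0.609 -0.391  0.016]
small [ 0.507 -0.401  0.029]
red [ 0.439 -0.384  0.037]
blockA [ 0.472 -0.093  0.019]
blockB [ 0.33  -0.463  0.02 ]
lens [0.519 0.354 0.187]
handle top [0.441 0.327 0.254]
elbow [0.785 0.435 0.191]
post [0.792 0.165 0.169]
jar [ 0.612 -0.263  0.069]
spool [ 0.425 -0.272  0.058]
dish [0.705 0.007 0.005]
cup [0.691 0.338 0.1  ]
brush [0.491 0.205 0.017]
brush end [0.604 0.279 0.007]
pliers [ 0.384  0.325 -0.001]
lens z.181 [0.514 0.357 0.181]
post z.17 [0.793 0.165 0.17 ]
elbow z [0.774 0.449 0.17 ]
```

View pics/cropA.png

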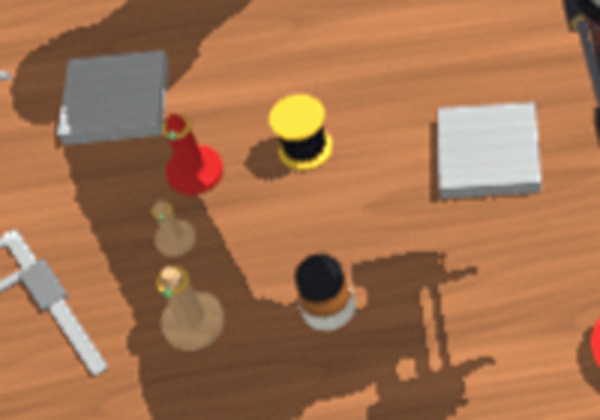

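View pics/cropB.png

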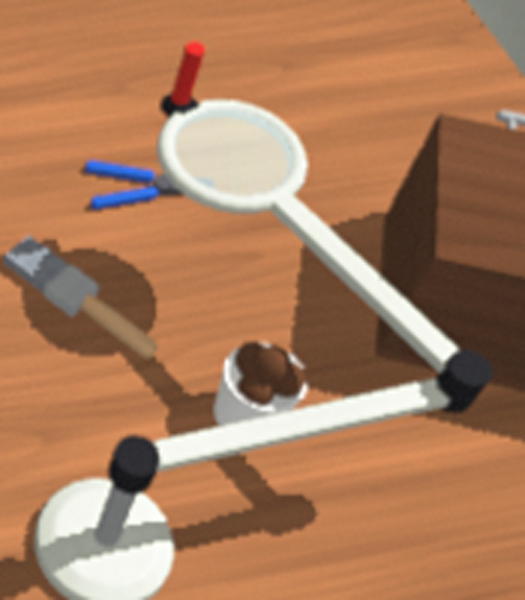

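Crop A confirms the larger pale stand at (153,280), with the small pale and red ones as look-alikes. The bright block is 0.48 m from the base and the other is 0.57 m, so it's the bright one. Crop B shows the lens, the red handle (top near (399,141)), the elbow and the post. Now I'll fit the positions from the depth data.

```bash
cat >> h.py <<'E'
def cloud(c):
    v,u=np.mgrid[:420,:560]; z=c['z_map']; m=z>0
    X=(np.linalg.inv(c['mtx'])@np.stack([u[m],v[m],np.ones(m.sum())]))*z[m]
    return (c['R'].T@(X-c['t'][:,None])).T, c['frame'][m].astype(int)
def near(P,x,y,r,z0,z1): return P[(np.hypot(P[:,0]-x,P[:,1]-y)<r)&(P[:,2]>z0)&(P[:,2]<z1)]
def mid(Q): return ((Q.min(0)+Q.max(0))/2).round(4), np.ptp(Q,axis=0).round(3), len(Q)
E
python3 - <<'E'
from h import *
for n in('scene','side'):
    P,col=cloud(ld(n)); print(n)
    for nm,a in dict(foot=(.607,-.391,.045,.004,.016),stem=(.607,-.391,.03,.025,.07),tip=(.605,-.391,.03,.077,.1),small=(.507,-.401,.04,.01,.06),block=(.472,-.093,.08,.016,.024),lens=(.515,.355,.09,.170,.2),handle=(.443,.330,.03,.2,.26),elbow=(.783,.44,.04,.15,.23),post=(.79,.165,.04,.15,.2),jar=(.612,-.263,.05,.03,.08),spool=(.425,-.272,.05,.03,.08)).items():
        Q=near(P,*a)
        if len(Q): print(nm,*mid(Q),np.median(Q,axis=0).round(4))
        if nm=='block' and len(Q)>4: print(cv2.minAreaRect(Q[:,:2].astype(np.float32)))
E
```

```text
scene
foot [ 0.6067 -0.3869  0.0098] [0.074 0.078 0.012] 218 [ 0.6093 -0.3865  0.0105]
stem [ 0.606  -0.3912  0.0475] [0.014 0.023 0.044] 84 [ 0.6094 -0.3874  0.0474]
tip [ 0.6011 -0.3914  0.0862] [0.029 0.027 0.018] 81 [ 0.6034 -0.3905  0.0827]
small [ 0.51   -0.4095  0.0344] [0.03  0.031 0.049] 84 [ 0.51   -0.4055  0.0343]
block [ 0.4647 -0.0955  0.02  ] [0.11  0.107 0.008] 844 [ 0.4676 -0.0952  0.0192]
((0.4649469554424286, -0.09457964450120926), (0.09879595786333084, 0.10249286890029907), 83.09825897216797)
lens [0.5171 0.3522 0.1854] [0.171 0.135 0.026] 1588 [0.5184 0.3508 0.187 ]
handle [0.4425 0.3266 0.2291] [0.02  0.017 0.058] 118 [0.4465 0.3251 0.2344]
elbow [0.7681 0.4321 0.1733] [0.049 0.063 0.046] 458 [0.7778 0.4344 0.1833]
post [0.7876 0.1764 0.1626] [0.036 0.055 0.023] 305 [0.7904 0.1698 0.1677]
jar [ 0.6142 -0.2673  0.052 ] [0.045 0.046 0.043] 322 [ 0.6214 -0.2663  0.0668]
spool [ 0.4211 -0.2772  0.046 ] [0.056 0.053 0.032] 265 [ 0.4284 -0.277   0.0568]
side
foot [ 0.5955 -0.3858  0.01  ] [0.065 0.069 0.012] 223 [ 0.5893 -0.3996  0.012 ]
stem [ 0.5947 -0.3935  0.0476] 
[... 164 characters left out ...]
031 0.03  0.05 ] 126 [ 0.4991 -0.4112  0.0356]
block [ 0.4625 -0.0952  0.02  ] [0.107 0.11  0.008] 821 [ 0.461  -0.0993  0.0204]
((0.462789386510849, -0.09575232863426208), (0.10348422825336456, 0.10052712261676788), 81.97837829589844)
lens [0.5149 0.3481 0.1857] [0.175 0.135 0.028] 664 [0.5102 0.3358 0.1877]
handle [0.4387 0.3255 0.2283] [0.017 0.021 0.057] 100 [0.4382 0.3223 0.2312]
elbow [0.7688 0.4333 0.1739] [0.049 0.062 0.047] 128 [0.7685 0.4331 0.1797]
post [0.7862 0.1708 0.1622] [0.037 0.051 0.024] 106 [0.7798 0.1613 0.1657]
jar [ 0.6089 -0.2699  0.0522] [0.044 0.046 0.044] 318 [ 0.601  -0.2749  0.0623]
spool [ 0.4198 -0.2773  0.0463] [0.052 0.054 0.032] 369 [ 0.4145 -0.2825  0.0578]
```

Call:
servo_tool(
  series=[
    [0,0,0,-1,-0.08,0,0.3],
    [0,0,0,-1,-0.08,0,0.3],
    [0,0,0,-1,-0.08,0,0.3],
    [0,0,0,-1,-0.08,0,0.3],
    [0,0,0,-1,-0.08,0,0.3],
    [0,0,0,-1,-0.08,0,0.3],
    [0,0,0,-1,-0.08,0,0.3],
    [0,0,0,-1,-0.08,0,0.3],
    [0,0,0,-1,-0.08,0,0.3],
    [0,0,0,-1,-0.08,0,0.3],
  ],
)

```text
t: 0.93
tool_pos: [0.6004, -0.3013, 0.1949]
ee_rot: [[-0.0, 1.0, -0.001], [1.0, 0.0, 0.0], [0.0, -0.001, -1.0]]
ft_force: [1.2, -0.7, 0.2]
opening: 0.0573
finger_force: 0.0
```

Call:
servo_tool(
  series=[
    [0,0,0,-0.8,0,0,0.3],
    [0,0,0,-0.7,0,0,0.3],
    [0,0,0,-0.6,0,0,0.3],
    [0,0,0,-0.5,0,0,0.3],
    [0,0,0,-0.3,0,0,0.3],
    [0,0,0,-0.15,0,0,0.3],
    [0,0,0,0,0,0,0.3],
    [0,0,0,0,0,0,0.3],
    [0,0,0,0,0,0,0.3],
    [0,0,0,0,0,0,0.3],
  ],
)

```text
t: 1.77
tool_pos: [0.6015, -0.3902, 0.1955]
ee_rot: [[-0.002, 1.0, 0.0], [1.0, 0.002, 0.0], [0.0, 0.0, -1.0]]
ft_force: [0.4, -0.8, 0.4]
opening: 0.057
finger_force: 0.0
```

```bash
cat >> h.py <<'E'
def wrist(f):
    o=sensors.get_obs(); c=camera('wrist'); T=np.eye(4); T[:3,:3]=o['ee_rot']; T[:3,3]=o['tool_pos']
    W=np.linalg.inv(T@c['T_tool_cam']); c['R']=W[:3,:3]; c['t']=W[:3,3]
    cv2.imwrite('pics/'+f+'.png',c['frame']); np.savez('pics/'+f+'.npz',**c)
    print(o['t'],np.round(o['tool_pos'],4),o['opening'],'cam',(-c['R'].T@c['t']).round(3)); return c
E
python3 - <<'E'
from h import *
c=wrist('w1'); P,_=cloud(c)
for a in((.599,-.3915,.05,.004,.016),(.599,-.3915,.03,.03,.07),(.599,-.3915,.03,.077,.1)):
    Q=near(P,*a)
    if len(Q): print(*mid(Q))
E
```

```text
1.7667 [ 0.6015 -0.3902  0.1955] 0.05703006415004082 cam [ 0.601 -0.311  0.385]
[ 0.5986 -0.3884  0.01  ] [0.054 0.048 0.012] 1329
[ 0.598  -0.3852  0.0497] [0.023 0.01  0.039] 185
[ 0.5995 -0.392   0.0852] [0.03  0.028 0.016] 828
```

View pics/w1.png

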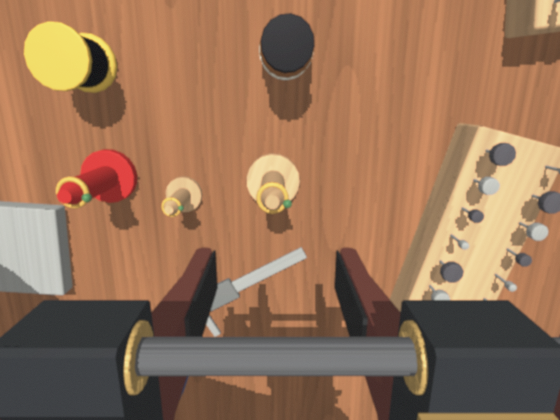

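The wrist view has the larger pale stand at (272,180), between the fingers and clear of the small one at (180,195). I'll descend and grip it.

Call:
servo_tool(
  series=[
    [0,0,0,-0.06,-0.11,0,0.3],
    [0,0,0,0,0,0.6,0.3],
    [0,0,0,0,0,0.8,0.3],
    [0,0,0,0,0,0.8,0.3],
    [0,0,0,0,0,0.8,0.3],
    [0,0,0,0,0,0.8,0.3],
    [0,0,0,0,0,0.8,0.3],
    [0,0,0,0,0,0.6,0.3],
    [0,0,0,0,0,0.3,0.3],
    [0,0,0,0,0,0,0.3],
  ],
  force=15,
)

```text
t: 2.65
tool_pos: [0.5963, -0.3924, 0.028]
ee_rot: [[-0.0, 1.0, -0.003], [1.0, 0.0, 0.002], [0.002, -0.003, -1.0]]
ft_force: [-0.1, 0.4, -1.0]
opening: 0.0577
finger_force: 0.0
```

Call:
servo_tool(
  series=[
    [0,0,0,0,0,0,0],
    [0,0,0,0,0,0,-0.3],
    [0,0,0,0,0,0,-0.7],
    [0,0,0,0,0,0,-1],
    [0,0,0,0,0,0,-1],
    [0,0,0,0,0,0,-1],
    [0,0,0,0,0,0,-1],
    [0,0,0,0,0,0,-1],
    [0,0,0,0,0,0,-1],
    [0,0,0,0,0,0,-1],
  ],
)

```text
t: 3.48
tool_pos: [0.5984, -0.3935, 0.0311]
ee_rot: [[-0.0, 1.0, 0.001], [1.0, 0.0, -0.001], [-0.001, 0.001, -1.0]]
ft_force: [1.7, 0.9, 6.2]
opening: 0.0235
finger_force: 15.0
```

Call:
servo_tool(
  series=[
    [0,0,0,0,0,-0.2,-1],
    [0,0,0,0,0,-0.4,-1],
    [0,0,0,0,0,-0.5,-1],
    [0,0,0,0,0,-0.5,-1],
    [0,0,0,0,0,-0.5,-1],
    [0,0,0,0,0,-0.5,-1],
    [0,0,0,0,0,-0.3,-1],
    [0,0,0,0,0,-0.1,-1],
    [0,0,0,0,0,0,-1],
    [0,0,0,0,0,0,-1],
  ],
)

```text
t: 4.32
tool_pos: [0.5973, -0.393, 0.1197]
ee_rot: [[-0.0, 1.0, -0.001], [1.0, 0.0, 0.001], [0.001, -0.001, -1.0]]
ft_force: [-0.4, 0.8, -1.2]
opening: 0.0234
finger_force: 15.0
```

Call:
servo_tool(
  series=[
    [0,0,0,0.2,-0.09,0,-1],
    [0,0,0,0.4,-0.18,0,-1],
    [0,0,0,0.5,-0.225,0,-1],
    [0,0,0,0.5,-0.225,0,-1],
    [0,0,0,0.5,-0.225,0,-1],
    [0,0,0,0.5,-0.225,0,-1],
    [0,0,0,0.5,-0.225,0,-1],
    [0,0,0,0.5,-0.225,0,-1],
    [0,0,0,0.5,-0.225,0,-1],
    [0,0,0,0.5,-0.225,0,-1],
  ],
)

```text
t: 5.15
tool_pos: [0.5344, -0.2539, 0.1195]
ee_rot: [[-0.0, 1.0, -0.001], [1.0, 0.0, 0.001], [0.001, -0.001, -1.0]]
ft_force: [0.2, 0.6, -1.7]
opening: 0.0236
finger_force: 15.0
```

Call:
servo_tool(
  series=[
    [0,0,0,0.5,-0.225,0,-1],
    [0,0,0,0.5,-0.225,0,-1],
    [0,0,0,0.5,-0.225,0,-1],
    [0,0,0,0.5,-0.225,0,-1],
    [0,0,0,0.5,-0.225,0,-1],
    [0,0,0,0.5,-0.225,0,-1],
    [0,0,0,0.5,-0.225,0,-1],
    [0,0,0,0.5,-0.225,0,-1],
    [0,0,0,0.35,-0.16,0,-1],
    [0,0,0,0.15,-0.06,0,-1],
  ],
)

```text
t: 5.98
tool_pos: [0.4738, -0.1184, 0.1199]
ee_rot: [[-0.002, 1.0, -0.001], [1.0, 0.002, 0.001], [0.001, -0.001, -1.0]]
ft_force: [0.0, -0.4, -1.2]
opening: 0.0231
finger_force: 15.0
```

Call:
servo_tool(
  series=[
    [0,0,0,0.25,-0.12,0,-1],
    [0,0,0,0.15,-0.05,0,-1],
    [0,0,0,0,0,0,-1],
    [0,0,0,0,0,0,-1],
    [0,0,0,0,0,0,-1],
    [0,0,0,0,0,0,-1],
    [0,0,0,0,0,0,-1],
    [0,0,0,0,0,0,-1],
    [0,0,0,0,0,0,-1],
    [0,0,0,0,0,0,-1],
  ],
)

```text
t: 6.82
tool_pos: [0.4699, -0.1084, 0.1203]
ee_rot: [[0.0, 1.0, 0.0], [1.0, -0.0, -0.0], [-0.0, 0.0, -1.0]]
ft_force: [-0.2, 0.7, -1.3]
opening: 0.0236
finger_force: 15.0
```

```bash
python3 - <<'E'
from h import *
c=wrist('w2'); P,_=cloud(c); x,y,_=sensors.get_obs()['tool_pos']
Q=near(P,.464,-.095,.085,.016,.024); print(*mid(Q),cv2.minAreaRect(Q[:,:2].astype(np.float32)))
s=snap('side','side2'); P,_=cloud(s)
Q=near(P,x,y,.04,.075,.118); print('foot',*mid(Q), 'zlow pct',np.percentile(Q[:,2],[0,5,10,20,50]).round(4))
o=sensors.get_obs(); print(o['tool_pos'],o['finger_force'],o['opening'])
cv2.imwrite('pics/side2c.png',cv2.resize(s['frame'][180:330,200:350],None,fx=4,fy=4))
E
```

```text
6.8167 [ 0.4699 -0.1084  0.1203] 0.02359753111161888 cam [ 0.47  -0.03   0.309]
[ 0.4635 -0.0904  0.0194] [0.11  0.101 0.006] 10567 ((0.46314188838005066, -0.094694584608078), (0.09989946335554123, 0.10043274611234665), 83.01827239990234)
foot [ 0.4703 -0.1062  0.1036] [0.056 0.058 0.028] 228 zlow pct [0.0895 0.093  0.0954 0.0988 0.1017]
[ 0.4698977  -0.10835042  0.12032213] 14.990420634567272 0.023833533919116103
```

View pics/side2c.png

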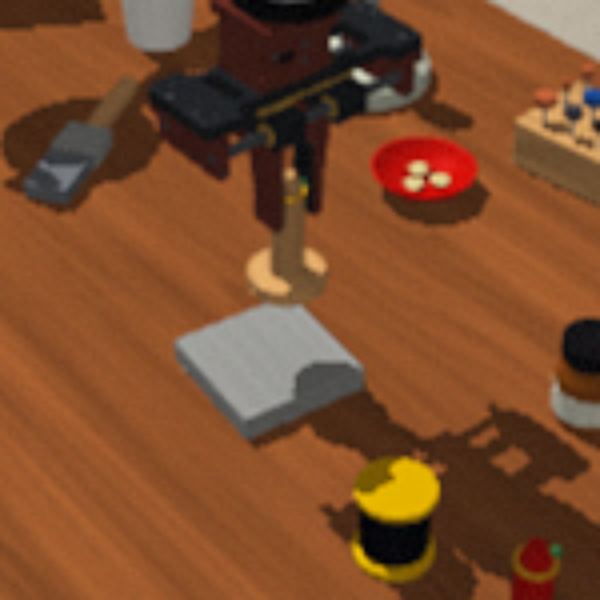

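The stand hangs upright at (288,230) in the crop, over the block. I'll centre it and lower to just above the top.

Call:
servo_tool(
  series=[
    [0,0,0,0.23,-0.11,0,-1],
    [0,0,0,0.23,-0.11,0,-1],
    [0,0,0,0,0,0.3,-1],
    [0,0,0,0,0,0.4,-1],
    [0,0,0,0,0,0.5,-1],
    [0,0,0,0,0,0.4,-1],
    [0,0,0,0,0,0.3,-1],
    [0,0,0,0,0,0.2,-1],
    [0,0,0,0,0,0.05,-1],
    [0,0,0,0,0,0,-1],
  ],
)

```text
t: 7.75
tool_pos: [0.4631, -0.0944, 0.0555]
ee_rot: [[-0.0, 1.0, -0.001], [1.0, 0.0, 0.0], [0.0, -0.001, -1.0]]
ft_force: [-0.2, 0.4, -2.2]
opening: 0.0235
finger_force: 15.0
```

Call:
servo_tool(
  series=[
    [0,0,0,0,0,0.03,-1],
    [0,0,0,0,0,0.03,-1],
    [0,0,0,0,0,0.03,-1],
    [0,0,0,0,0,0.02,-1],
    [0,0,0,0,0,0,-1],
    [0,0,0,0,0,0,-1],
    [0,0,0,0,0,0,-1],
    [0,0,0,0,0,0,-1],
    [0,0,0,0,0,0,-1],
    [0,0,0,0,0,0,-1],
  ],
)

```text
t: 8.58
tool_pos: [0.4633, -0.0945, 0.0526]
ee_rot: [[0.0, 1.0, 0.0], [1.0, -0.0, 0.0], [0.0, 0.0, -1.0]]
ft_force: [0.1, 0.8, -1.2]
opening: 0.0233
finger_force: 15.0
```

Call:
servo_tool(
  series=[
    [0,0,0,0,0,0.02,-1],
    [0,0,0,0,0,0.02,-1],
    [0,0,0,0,0,0.02,-1],
    [0,0,0,0,0,0,-1],
    [0,0,0,0,0,0,-1],
    [0,0,0,0,0,0,-1],
    [0,0,0,0,0,0,-1],
    [0,0,0,0,0,0,-1],
    [0,0,0,0,0,0,-1],
    [0,0,0,0,0,0,-1],
  ],
)

```text
t: 9.42
tool_pos: [0.4636, -0.0945, 0.0509]
ee_rot: [[-0.0, 1.0, 0.001], [1.0, 0.0, -0.0], [-0.0, 0.001, -1.0]]
ft_force: [0.6, -0.5, 3.6]
opening: 0.0237
finger_force: 15.0
```

It has made contact (force rose to +3.6 N), so I'll release gently and then lift.

Call:
servo_tool(
  series=[
    [0,0,0,0,0,0,-0.44],
    [0,0,0,0,0,0,-0.4],
    [0,0,0,0,0,0,-0.35],
    [0,0,0,0,0,0,-0.3],
    [0,0,0,0,0,0,-0.2],
    [0,0,0,0,0,0,-0.1],
    [0,0,0,0,0,0,0],
    [0,0,0,0,0,0,0.3],
    [0,0,0,0,0,0,0.3],
    [0,0,0,0,0,0,0.3],
  ],
)

```text
t: 10.25
tool_pos: [0.4633, -0.0945, 0.0507]
ee_rot: [[-0.0, 1.0, 0.0], [1.0, 0.0, 0.0], [0.0, 0.0, -1.0]]
ft_force: [0.0, -0.4, -1.3]
opening: 0.0565
finger_force: 0.0
```

Call:
servo_tool(
  series=[
    [0,0,0,0,0,0,0.3],
    [0,0,0,0,0,-0.2,0.3],
    [0,0,0,0,0,-0.5,0.3],
    [0,0,0,0,0,-0.8,0.3],
    [0,0,0,0,0,-1,0.3],
    [0,0,0,0,0,-1,0.3],
    [0,0,0,0,0,-1,0.3],
    [0,0,0,0,0,-1,0.3],
    [0,0,0,0,0,-1,0.3],
    [0,0,0,0,0,-1,0.3],
  ],
)

```text
t: 11.08
tool_pos: [0.4629, -0.0945, 0.2779]
ee_rot: [[0.0, 1.0, 0.001], [1.0, -0.0, -0.0], [-0.0, 0.001, -1.0]]
ft_force: [1.0, 0.5, -0.5]
opening: 0.0569
finger_force: 0.0
```

```bash
cat > plan.py <<'E'
from h import *
from scipy.optimize import least_squares
for n in ('scene','side'):
    c=snap(n,n+'3'); P,_=cloud(c)
    for a in((.4635,-.0945,.04,.024,.035),(.4635,-.0945,.03,.097,.12),(.441,.326,.03,.2,.26)):
        Q=near(P,*a)
        if len(Q): print(n,*mid(Q))
print(sensors.get_obs()['tool_pos'])
E
python3 plan.py
```

```text
scene [ 0.4609 -0.0926  0.0295] [0.067 0.072 0.011] 163
scene [ 0.4677 -0.0936  0.1057] [0.026 0.024 0.017] 57
scene [0.4416 0.3274 0.2286] [0.021 0.019 0.056] 119
side [ 0.4645 -0.0942  0.0295] [0.057 0.055 0.011] 164
side [ 0.4651 -0.0953  0.1067] [0.027 0.023 0.019] 64
side [0.441  0.3249 0.2292] [0.019 0.02  0.057] 96
[ 0.46558581 -0.09479774  0.28096814]
```

The stand is upright on the block at about (0.4635, -0.0945). Next I'll work out the linkage geometry while moving above the handle.

```bash
cat > plan.py <<'E'
from h import *
from scipy.optimize import least_squares
def circ(Q,r): 
    f=lambda p:np.hypot(Q[:,0]-p[0],Q[:,1]-p[1])-r
    return least_squares(f,Q[:,:2].mean(0),loss='soft_l1',f_scale=.002).x
for n in('scene','side'):
    c=ld(n); P,col=cloud(c)
    k=(col.min(1)>110)&(P[:,2]>.0)&(P[:,2]<.03)&(np.hypot(P[:,0]-.79,P[:,1]-.165)<.09)
    h=P[k][:,:2].astype(np.float32); print(n,'foot',mid(P[k]),cv2.minEnclosingCircle(h))
    k=(col.max(1)<70)&(P[:,2]>.16)&(np.hypot(P[:,0]-.787,P[:,1]-.165)<.04); print('black cap S',mid(P[k]) if k.any() else 0)
    k=(col.max(1)<70)&(P[:,2]>.16)&(np.hypot(P[:,0]-.775,P[:,1]-.435)<.05); print('black cap E',mid(P[k]) if k.any() else 0)
E
python3 plan.py
```

```text
scene foot (array([0.7828, 0.171 , 0.015 ]), array([0.128, 0.127, 0.03 ]), 1390) ((0.7841796278953552, 0.17100270092487335), 0.06652646511793137)
black cap S (array([0.7883, 0.1658, 0.1674]), array([0.034, 0.034, 0.013]), 170)
black cap E (array([0.7759, 0.4464, 0.1784]), array([0.034, 0.035, 0.036]), 230)
side foot (array([0.7813, 0.1657, 0.0154]), array([0.108, 0.114, 0.029]), 329) ((0.7834627032279968, 0.16427238285541534), 0.05865391716361046)
black cap S (array([0.7835, 0.1634, 0.1674]), array([0.032, 0.036, 0.013]), 53)
black cap E (array([0.7719, 0.4428, 0.1788]), array([0.032, 0.032, 0.037]), 55)
```

Call:
servo_tool(
  series=[
    [0,0,0,0.3,0,-0.3,0.3],
    [0,0,0,0.6,-0.05,-0.3,0.3],
    [0,0,0,1,-0.07,0,0.3],
    [0,0,0,1,-0.07,0,0.3],
    [0,0,0,1,-0.07,0,0.3],
    [0,0,0,1,-0.07,0,0.3],
    [0,0,0,1,-0.07,0,0.3],
    [0,0,0,1,-0.07,0,0.3],
    [0,0,0,1,-0.07,0,0.3],
    [0,0,0,1,-0.07,0,0.3],
  ],
)

```text
t: 12.02
tool_pos: [0.4436, 0.1743, 0.2932]
ee_rot: [[-0.0, 1.0, -0.002], [1.0, 0.0, -0.001], [-0.001, -0.002, -1.0]]
ft_force: [-0.1, -0.1, -0.5]
opening: 0.0571
finger_force: 0.0
```

Call:
servo_tool(
  series=[
    [0,0,0,1,-0.07,0,0.3],
    [0,0,0,1,-0.07,0,0.3],
    [0,0,0,1,-0.07,0,0.3],
    [0,0,0,0.8,0,0,0.3],
    [0,0,0,0.6,0,0,0.3],
    [0,0,0,0.4,0,0,0.3],
    [0,0,0,0.2,0,0,0.3],
    [0,0,0,0,0,0,0.3],
    [0,0,0,0,0,0,0.3],
    [0,0,0,0,0,0,0.3],
  ],
)

```text
t: 12.85
tool_pos: [0.439, 0.3212, 0.2937]
ee_rot: [[0.002, 1.0, 0.0], [1.0, -0.002, -0.001], [-0.001, 0.0, -1.0]]
ft_force: [0.8, -0.2, 0.1]
opening: 0.0572
finger_force: 0.0
```

```bash
python3 - <<'E'
from h import *
c=wrist('w3'); P,col=cloud(c)
k=(col[:,2]>120)&(col[:,1]<70)&(P[:,2]>.18)&(P[:,2]<.27); print(mid(P[k]))
k&=P[:,2]>.25; print('top',mid(P[k]) if k.any() else 0)
E
```

```text
12.85 [0.439  0.3212 0.2937] 0.05722290868994262 cam [0.439 0.4   0.483]
(array([0.4402, 0.3295, 0.2238]), array([0.017, 0.016, 0.066]), 882)
top (array([0.4406, 0.3294, 0.2535]), array([0.016, 0.016, 0.007]), 476)
```

View pics/w3.png

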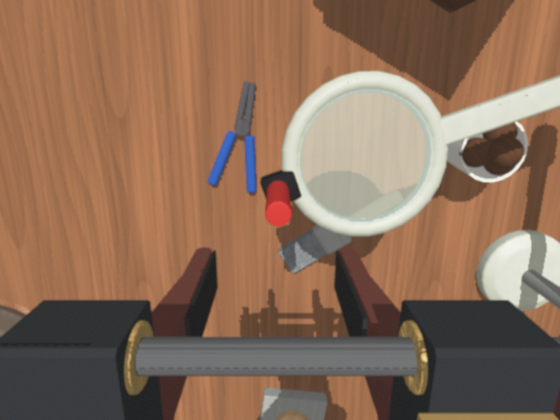

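The wrist view has the handle top at (278,215), centred between the fingers. Descend, grip, and compute the path.

Call:
servo_tool(
  series=[
    [0,0,0,0.22,0.05,0,0.3],
    [0,0,0,0,0,0.3,0.3],
    [0,0,0,0,0,0.5,0.3],
    [0,0,0,0,0,0.5,0.3],
    [0,0,0,0,0,0.5,0.3],
    [0,0,0,0,0,0.5,0.3],
    [0,0,0,0,0,0.3,0.3],
    [0,0,0,0,0,0.2,0.3],
    [0,0,0,0,0,0,0.3],
    [0,0,0,0,0,0,0.3],
  ],
  force=15,
)

```text
t: 13.73
tool_pos: [0.4403, 0.3292, 0.2099]
ee_rot: [[0.0, 1.0, -0.0], [1.0, -0.0, 0.0], [0.0, -0.0, -1.0]]
ft_force: [-0.6, -0.3, 1.1]
opening: 0.0571
finger_force: 0.0
```

Call:
servo_tool(
  series=[
    [0,0,0,0,0,0,0],
    [0,0,0,0,0,0,-0.3],
    [0,0,0,0,0,0,-0.5],
    [0,0,0,0,0,0,-0.7],
    [0,0,0,0,0,0,-1],
    [0,0,0,0,0,0,-1],
    [0,0,0,0,0,0,-1],
    [0,0,0,0,0,0,-1],
    [0,0,0,0,0,0,-1],
    [0,0,0,0,0,0,-1],
  ],
)

```text
t: 14.57
tool_pos: [0.4403, 0.3291, 0.2099]
ee_rot: [[0.0, 1.0, 0.0], [1.0, -0.0, 0.0], [0.0, 0.0, -1.0]]
ft_force: [1.3, -0.8, 1.1]
opening: 0.0174
finger_force: 15.0
```

```bash
cat > path.py <<'E'
from h import *
def elbow(S,A,b,a=.28):
    # elbow between S and A, |ES|=a, |EA|=b, on the side with cross(A-S,E-S)<0
    d=A-S; D=np.hypot(*d); u=d/D; x=(a*a-b*b+D*D)/2/D; return S+x*u+np.sqrt(a*a-x*x)*np.array([u[1],-u[0]])
ang=lambda v:np.degrees(np.arctan2(v[1],v[0]))
if __name__=='__main__':
    o=sensors.get_obs(); S=np.array([.786,.165]); H=np.array(o['tool_pos'][:2]); L=np.array([.4635,-.0945])
    E1=elbow(S,L,.28); H1=E1+(L-E1)*.355/.28
    print('H',H,'E0',elbow(S,H,.355),'->H1',H1,'E1',E1)
    for s in np.linspace(0,1,6):
        h=H+s*(H1-H); e=elbow(S,h,.355); print(h.round(4),'E',e.round(3),'lens yaw',ang(h-e).round(1),'post yaw',ang(e-S).round(1))
E
python3 path.py
```

```text
H [0.44030872 0.32912252] E0 [0.77592664 0.44481874] ->H1 [ 0.45197486 -0.16860918] E1 [0.5065272  0.18217428]
[0.4403 0.3291] E [0.776 0.445] lens yaw -161.0 post yaw 92.1
[0.4426 0.2296] E [0.729 0.439] lens yaw -143.8 post yaw 101.7
[0.445 0.13 ] E [0.658 0.414] lens yaw -126.9 post yaw 117.2
[0.4473 0.0305] E [0.583 0.358] lens yaw -112.6 post yaw 136.3
[ 0.4496 -0.0691] E [0.529 0.277] lens yaw -103.0 post yaw 156.4
[ 0.452  -0.1686] E [0.507 0.182] lens yaw -98.8 post yaw 176.5
```

No tool turn is needed: the round handle can slip in a light grip, and the handle's position alone fixes the linkage. I'll swing in a straight line.

Call:
servo_tool(
  series=[
    [0,0,0,-0.1,0,0,-1],
    [0,0,0,-0.2,0,0,-1],
    [0,0,0,-0.3,0.01,0,-1],
    [0,0,0,-0.4,0.01,0,-1],
    [0,0,0,-0.5,0.01,0,-1],
    [0,0,0,-0.5,0.01,0,-1],
    [0,0,0,-0.5,0.01,0,-1],
    [0,0,0,-0.5,0.01,0,-1],
    [0,0,0,-0.5,0.01,0,-1],
    [0,0,0,-0.5,0.01,0,-1],
  ],
  force=8,
)

```text
t: 15.4
tool_pos: [0.4424, 0.2072, 0.2098]
ee_rot: [[0.001, 1.0, 0.0], [1.0, -0.001, -0.0], [-0.0, 0.0, -1.0]]
ft_force: [1.1, 1.7, 0.6]
opening: 0.0176
finger_force: 8.0
```

Call:
servo_tool(
  series=[
    [0,0,0,-0.5,0.01,0,-1],
    [0,0,0,-0.5,0.01,0,-1],
    [0,0,0,-0.5,0.01,0,-1],
    [0,0,0,-0.5,0.01,0,-1],
    [0,0,0,-0.5,0.01,0,-1],
    [0,0,0,-0.5,0.01,0,-1],
    [0,0,0,-0.5,0.01,0,-1],
    [0,0,0,-0.5,0.01,0,-1],
    [0,0,0,-0.5,0.01,0,-1],
    [0,0,0,-0.4,0.01,0,-1],
  ],
)

```text
t: 16.23
tool_pos: [0.4452, 0.0601, 0.2099]
ee_rot: [[0.002, 1.0, 0.0], [1.0, -0.002, 0.0], [0.0, 0.0, -1.0]]
ft_force: [1.3, 2.7, -0.4]
opening: 0.0176
finger_force: 8.0
```

Call:
servo_tool(
  series=[
    [0,0,0,-0.4,0.01,0,-1],
    [0,0,0,-0.5,0.01,0,-1],
    [0,0,0,-0.5,0.01,0,-1],
    [0,0,0,-0.5,0.01,0,-1],
    [0,0,0,-0.5,0.02,0,-1],
    [0,0,0,-0.5,0.02,0,-1],
    [0,0,0,-0.5,0.02,0,-1],
    [0,0,0,-0.5,0.02,0,-1],
    [0,0,0,-0.5,0.02,0,-1],
    [0,0,0,-0.5,0.02,0,-1],
  ],
)

```text
t: 17.07
tool_pos: [0.4496, -0.086, 0.2098]
ee_rot: [[0.001, 1.0, 0.0], [1.0, -0.001, 0.001], [0.001, 0.0, -1.0]]
ft_force: [0.7, 2.1, 1.3]
opening: 0.0181
finger_force: 8.0
```

Call:
servo_tool(
  series=[
    [0,0,0,-0.5,0.02,0,-1],
    [0,0,0,-0.5,0.02,0,-1],
    [0,0,0,-0.5,0.02,0,-1],
    [0,0,0,-0.45,0.01,0,-1],
    [0,0,0,-0.35,0,0,-1],
    [0,0,0,-0.25,0,0,-1],
    [0,0,0,-0.15,0,0,-1],
    [0,0,0,0,0,0,-1],
    [0,0,0,0,0,0,-1],
    [0,0,0,0,0,0,-1],
  ],
)

```text
t: 17.9
tool_pos: [0.4521, -0.1661, 0.2098]
ee_rot: [[-0.0, 1.0, -0.0], [1.0, 0.0, -0.001], [-0.001, -0.0, -1.0]]
ft_force: [-1.7, -2.6, 2.2]
opening: 0.0175
finger_force: 8.0
```

```bash
cat > chk.py <<'E'
from path import *
import sys
tag=sys.argv[1]
def circ(P2):
    from scipy.optimize import least_squares
    r=least_squares(lambda p:np.hypot(P2[:,0]-p[0],P2[:,1]-p[1])-p[2],[.4635,-.0945,.065],loss='soft_l1',f_scale=.003); return r.x.round(4)
o=sensors.get_obs(); H=np.array(o['tool_pos'][:2]); E=elbow(np.array([.786,.165]),H,.355)
print('H',H.round(4),'lens by linkage',(E+(H-E)*.28/.355).round(4),o['opening'])
for n in('scene','side'):
    c=snap(n,n+tag); P,col=cloud(c)
    Q=near(P,.4635,-.0945,.09,.172,.196)
    k=(col.min(1)>150)&(P[:,2]>.172)&(P[:,2]<.2)&(np.hypot(P[:,0]-.4635,P[:,1]+.0945)<.085)
    print(n,'ring mid',mid(P[k]),'fit',circ(P[k]))
    k=(np.hypot(P[:,0]-.4635,P[:,1]+.0945)<.05)&(P[:,2]>.03)&(P[:,2]<.12); 
    if k.any(): print('stand',mid(P[k]))
E
python3 chk.py 5
```

```text
H [ 0.4521 -0.1661] lens by linkage [ 0.4637 -0.092 ] 0.017526726589101045
scene ring mid (array([ 0.4673, -0.0784,  0.1856]), array([0.132, 0.137, 0.014]), 1457) fit [ 0.4679 -0.0805  0.0472]
stand (array([ 0.4673, -0.0931,  0.0674]), array([0.055, 0.053, 0.075]), 236)
side ring mid (array([ 0.4556, -0.0782,  0.1869]), array([0.115, 0.135, 0.011]), 333) fit [ 0.4582 -0.0863  0.0566]
stand (array([ 0.4646, -0.0944,  0.072 ]), array([0.055, 0.056, 0.084]), 336)
```

View pics/side5.png

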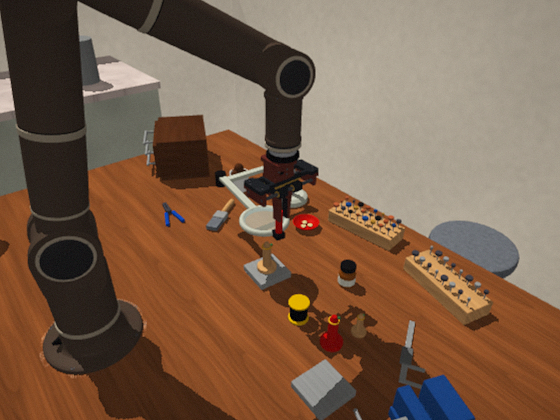

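The side view shows the lens ring (265,218) over the stand (265,258), with everything else in place. I'll release, rise, and check once the arm no longer blocks the view.

Call:
servo_tool(
  series=[
    [0,0,0,0,0,0,-0.5],
    [0,0,0,0,0,0,-0.4],
    [0,0,0,0,0,0,-0.2],
    [0,0,0,0,0,0,0],
    [0,0,0,0,0,0,0.2],
    [0,0,0,0,0,0,0.3],
    [0,0,0,0,0,0,0.3],
    [0,0,0,0,0,0,0.3],
    [0,0,0,0,0,0,0.3],
    [0,0,0,0,0,0,0.3],
  ],
)

```text
t: 18.83
tool_pos: [0.4525, -0.1659, 0.2098]
ee_rot: [[0.0, 1.0, 0.0], [1.0, -0.0, 0.0], [0.0, 0.0, -1.0]]
ft_force: [-1.3, -0.5, 0.1]
opening: 0.057
finger_force: 0.0
```

Call:
servo_tool(
  series=[
    [0,0,0,0,0,-0.2,0.3],
    [0,0,0,0,0,-0.4,0.3],
    [0,0,0,0,0,-0.7,0.3],
    [0,0,0,0,0,-1,0.3],
    [0,0,0,0,0,-1,0.3],
    [0,0,0,0,0,-0.7,0.3],
    [0,0,0,-0.5,0,-0.3,0.3],
    [0,0,0,-0.8,0,0,0.3],
    [0,0,0,-0.8,0,0,0.3],
    [0,0,0,-0.8,0,0,0.3],
  ],
)

```text
t: 19.67
tool_pos: [0.4525, -0.2538, 0.3397]
ee_rot: [[-0.001, 1.0, 0.001], [1.0, 0.001, -0.001], [-0.001, 0.001, -1.0]]
ft_force: [-0.1, -0.1, 0.1]
opening: 0.0574
finger_force: 0.0
```

Call:
servo_tool(
  series=[
    [0,0,0,-0.8,0,0,0.3],
    [0,0,0,-0.8,0,0,0.3],
    [0,0,0,-0.8,0,0,0.3],
    [0,0,0,-0.5,0,0,0.3],
    [0,0,0,-0.2,0,0,0.3],
    [0,0,0,0,0,0,0.3],
    [0,0,0,0,0,0,0.3],
    [0,0,0,0,0,0,0.3],
    [0,0,0,0,0,0,0.3],
    [0,0,0,0,0,0,0.3],
  ],
)

```text
t: 20.5
tool_pos: [0.4528, -0.3449, 0.339]
ee_rot: [[-0.001, 1.0, 0.0], [1.0, 0.001, 0.0], [0.0, 0.0, -1.0]]
ft_force: [0.2, 0.0, 0.3]
opening: 0.0573
finger_force: 0.0
```

```bash
python3 chk.py 6; python3 - <<'E'
from h import *
for n in('scene6','side6'):
    P,col=cloud(ld(n)); k=(col[:,2]>110)&(col[:,1]<80)&(col[:,0]<80)&(P[:,2]>.205)&(P[:,2]<.26)&(np.hypot(P[:,0]-.452,P[:,1]+.166)<.03); print('handle',mid(P[k]) if k.any() else 0)
    k=(col.max(1)<70)&(P[:,2]>.16)&(np.hypot(P[:,0]-.507,P[:,1]-.182)<.04); print('E cap',mid(P[k]) if k.any() else 0)
E
cp pics/scene6.png pics/v.png
```

```text
H [ 0.4528 -0.3449] lens by linkage [ 0.4768 -0.2739] 0.057303393063761
scene ring mid (array([ 0.4658, -0.0785,  0.1853]), array([0.132, 0.136, 0.016]), 1452) fit [ 0.4678 -0.0802  0.047 ]
stand (array([ 0.4677, -0.0929,  0.0691]), array([0.051, 0.053, 0.078]), 235)
side ring mid (array([ 0.4608, -0.0776,  0.187 ]), array([0.129, 0.135, 0.011]), 389) fit [ 0.4594 -0.0863  0.0573]
stand (array([ 0.4646, -0.0945,  0.0729]), array([0.055, 0.053, 0.086]), 337)
handle (array([ 0.4549, -0.1567,  0.2311]), array([0.019, 0.017, 0.051]), 105)
E cap (array([0.511 , 0.1935, 0.1782]), array([0.036, 0.034, 0.036]), 135)
handle (array([ 0.4507, -0.1594,  0.2318]), array([0.015, 0.016, 0.051]), 89)
E cap (array([0.5059, 0.1937, 0.1788]), array([0.032, 0.035, 0.037]), 94)
```

View pics/v.png

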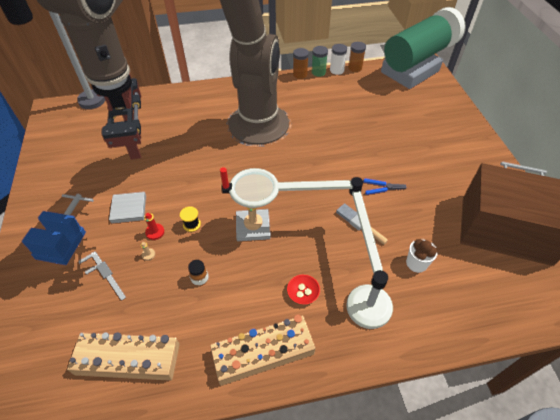

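The lens ring centre (254,187) looks a bit short of the stand in y, by roughly 10–15 mm: the handle slid along the pads. I'll measure it more carefully with an ellipse.

```bash
cat > ell.py <<'E'
from h import *
import sys
from scipy.optimize import minimize
for n in('scene','side'):
    c=ld(n+sys.argv[1]); P,col=cloud(c)
    Q=P[(col.min(1)>150)&(P[:,2]>.178)&(P[:,2]<.196)&(np.hypot(P[:,0]-.463,P[:,1]+.085)<.1)][:,:2]
    # centre maximising number of white points in the rim annulus and minimising those within the glass
    best=max(((np.sum((d:=np.hypot(Q[:,0]-x,Q[:,1]-y))>.056)-np.sum(d>.070)-2*np.sum(d<.056)),x,y) for x in np.arange(.45,.48,.001) for y in np.arange(-.11,-.06,.001))
    print(n,best,len(Q))
E
python3 ell.py 6
```

```text
scene (np.int64(-1296), np.float64(0.45), np.float64(-0.11)) 1505
side (np.int64(-29), np.float64(0.464), np.float64(-0.08699999999999998)) 420
```

The lens centre is about 8–11 mm short in y. I'll turn the gripper so it closes along y, which captures the handle properly in that direction, and nudge it.

Call:
servo_tool(
  series=[
    [0,0,7,0,0,0,0.3],
    [0,0,7,0,0,0,0.3],
    [0,0,7,0,0,0,0.3],
    [0,0,7,0,0,0,0.3],
    [0,0,7,0,0,0,0.3],
    [0,0,7,0,0,0,0.3],
    [0,0,7,0,0,0,0.3],
    [0,0,7,0,0,0,0.3],
    [0,0,7,0,0,0,0.3],
    [0,0,7,0,0,0,0.3],
  ],
)

```text
t: 21.43
tool_pos: [0.4526, -0.3456, 0.3389]
ee_rot: [[0.942, 0.337, 0.0], [0.337, -0.942, 0.0], [0.0, 0.0, -1.0]]
ft_force: [0.6, 0.9, -0.6]
opening: 0.057
finger_force: 0.0
```

Call:
servo_tool(
  series=[
    [0,0,7,0,0,0,0.3],
    [0,0,7,0,0,0,0.3],
    [0,0,6,0,0,0,0.3],
    [0,0,0,0,-1,0,0.3],
    [0,0,0,0,-1,0,0.3],
    [0,0,0,0,-1,0,0.3],
    [0,0,0,0,-1,0,0.3],
    [0,0,0,0,-1,0,0.3],
    [0,0,0,0,-0.8,0,0.3],
    [0,0,0,0,-0.4,0,0.3],
  ],
)

```text
t: 22.27
tool_pos: [0.4526, -0.1562, 0.339]
ee_rot: [[1.0, 0.004, 0.001], [0.004, -1.0, 0.001], [0.001, -0.001, -1.0]]
ft_force: [-0.3, -0.3, -1.1]
opening: 0.0571
finger_force: 0.0
```

```bash
python3 - <<'E'
from h import *
c=wrist('w7'); P,col=cloud(c); print(np.round(sensors.get_obs()['ee_rot'],3).tolist())
k=(col[:,2]>110)&(col[:,1]<80)&(col[:,0]<80)&(P[:,2]>.245)&(P[:,2]<.265)&(np.hypot(P[:,0]-.452,P[:,1]+.16)<.04); print('top',mid(P[k]) if k.any() else 0)
E
```

```text
22.2667 [ 0.4526 -0.1562  0.339 ] 0.05713476257032634 cam [ 0.53  -0.155  0.528]
[[1.0, 0.006, 0.001], [0.006, -1.0, 0.002], [0.001, -0.002, -1.0]]
top (array([ 0.4527, -0.1569,  0.2508]), array([0.016, 0.016, 0.012]), 389)
```

Call:
servo_tool(
  series=[
    [0,0,0,0,0.02,0.3,0.3],
    [0,0,0,0,0,0.5,0.3],
    [0,0,0,0,0,0.6,0.3],
    [0,0,0,0,0,0.6,0.3],
    [0,0,0,0,0,0.6,0.3],
    [0,0,0,0,0,0.6,0.3],
    [0,0,0,0,0,0.5,0.3],
    [0,0,0,0,0,0.4,0.3],
    [0,0,0,0,0,0.2,0.3],
    [0,0,0,0,0,0,0.3],
  ],
  force=20,
)

```text
t: 23.15
tool_pos: [0.4513, -0.1615, 0.2081]
ee_rot: [[1.0, -0.002, -0.003], [-0.002, -1.0, -0.0], [-0.003, 0.0, -1.0]]
ft_force: [-0.5, 0.6, -0.8]
opening: 0.0571
finger_force: 0.0
```

Call:
servo_tool(
  series=[
    [0,0,0,0,0,0,0],
    [0,0,0,0,0,0,-0.3],
    [0,0,0,0,0,0,-0.5],
    [0,0,0,0,0,0,-0.7],
    [0,0,0,0,0,0,-1],
    [0,0,0,0,0,0,-1],
    [0,0,0,0,0.1,0,-1],
    [0,0,0,0,0.15,0,-1],
    [0,0,0,0,0.1,0,-1],
    [0,0,0,0,0,0,-1],
  ],
)

```text
t: 23.98
tool_pos: [0.4527, -0.1721, 0.21]
ee_rot: [[1.0, -0.001, 0.001], [-0.001, -1.0, -0.001], [0.001, 0.001, -1.0]]
ft_force: [0.6, -0.3, 2.8]
opening: 0.0175
finger_force: 20.0
```

Call:
servo_tool(
  series=[
    [0,0,0,0,0,0,-1],
    [0,0,0,0,0,0,-1],
    [0,0,0,0,0,0,-0.5],
    [0,0,0,0,0,0,-0.4],
    [0,0,0,0,0,0,-0.2],
    [0,0,0,0,0,0,0],
    [0,0,0,0,0,0,0.3],
    [0,0,0,0,0,0,0.3],
    [0,0,0,0,0,0,0.3],
    [0,0,0,0,0,0,0.3],
  ],
)

```text
t: 24.82
tool_pos: [0.4525, -0.171, 0.2097]
ee_rot: [[1.0, 0.0, -0.0], [0.0, -1.0, 0.0], [-0.0, -0.0, -1.0]]
ft_force: [0.0, 0.3, 0.3]
opening: 0.0564
finger_force: 0.0
```

Call:
servo_tool(
  series=[
    [0,0,0,0,0,-0.2,0.3],
    [0,0,0,0,0,-0.4,0.3],
    [0,0,0,0,0,-0.7,0.3],
    [0,0,0,0,0,-1,0.3],
    [0,0,0,0,0,-1,0.3],
    [0,0,0,0,0,-0.8,0.3],
    [0,0,0,0,0.5,-0.2,0.3],
    [0,0,0,0,0.8,0,0.3],
    [0,0,0,0,0.8,0,0.3],
    [0,0,0,0,0.8,0,0.3],
  ],
)

```text
t: 25.65
tool_pos: [0.4526, -0.2589, 0.3397]
ee_rot: [[1.0, 0.001, 0.001], [0.001, -1.0, -0.0], [0.001, 0.0, -1.0]]
ft_force: [0.9, -0.2, -0.2]
opening: 0.057
finger_force: 0.0
```

Call:
servo_tool(
  series=[
    [0,0,0,0,0.8,0,0.3],
    [0,0,0,0,0.8,0,0.3],
    [0,0,0,0,0.8,0,0.3],
    [0,0,0,0,0.5,0,0.3],
    [0,0,0,0,0.2,0,0.3],
    [0,0,0,0,0,0,0.3],
    [0,0,0,0,0,0,0.3],
    [0,0,0,0,0,0,0.3],
    [0,0,0,0,0,0,0.3],
    [0,0,0,0,0,0,0.3],
  ],
)

```text
t: 26.48
tool_pos: [0.4529, -0.35, 0.339]
ee_rot: [[1.0, 0.001, 0.001], [0.001, -1.0, 0.0], [0.001, -0.0, -1.0]]
ft_force: [0.9, 0.6, -0.1]
opening: 0.0573
finger_force: 0.0
```

```bash
python3 chk.py 8; python3 ell.py 8; python3 - <<'E'
from h import *
for n in('scene8','side8'):
    P,col=cloud(ld(n)); k=(col[:,2]>110)&(col[:,1]<80)&(col[:,0]<80)&(P[:,2]>.205)&(P[:,2]<.26)&(np.hypot(P[:,0]-.452,P[:,1]+.166)<.03); print('handle',mid(P[k]) if k.any() else 0)
    k=(col.max(1)<70)&(P[:,2]>.16)&(np.hypot(P[:,0]-.507,P[:,1]-.182)<.04); print('E cap',mid(P[k]) if k.any() else 0)
E
```

```text
H [ 0.4529 -0.35  ] lens by linkage [ 0.478  -0.2794] 0.05731271165751716
scene ring mid (array([ 0.4649, -0.0853,  0.1845]), array([0.136, 0.15 , 0.016]), 1485) fit [ 0.4681 -0.0929  0.0476]
stand (array([ 0.4671, -0.0932,  0.0685]), array([0.053, 0.053, 0.077]), 234)
side ring mid (array([ 0.4593, -0.0843,  0.1874]), array([0.123, 0.147, 0.009]), 415) fit [ 0.4597 -0.1002  0.0579]
stand (array([ 0.4641, -0.0953,  0.0724]), array([0.055, 0.055, 0.085]), 331)
scene (np.int64(-1220), np.float64(0.45), np.float64(-0.06099999999999996)) 1539
side (np.int64(-13), np.float64(0.463), np.float64(-0.10099999999999999)) 448
handle (array([ 0.456 , -0.1713,  0.2307]), array([0.017, 0.017, 0.051]), 107)
E cap (array([0.5093, 0.1783, 0.1786]), array([0.033, 0.032, 0.036]), 139)
handle (array([ 0.449 , -0.1741,  0.2317]), array([0.016, 0.016, 0.051]), 92)
E cap (array([0.5034, 0.1787, 0.1789]), array([0.032, 0.038, 0.034]), 89)
```

The lens centre is now at about (0.464, -0.096), within roughly 5 mm of the stand at (0.4645, -0.0945). I'm handing in.

```bash
python3 -c "
from station import bot; print(bot.job_done())"
```

```text
the job is handed in; nothing more can be done
None
```

The ring stand is upright on the middle of the bright bench block and let go, the lens centre measures within about 5 mm of it seen from above, and the arm is clear; I handed the job in, and no verdict came back.

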